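# Put the muddler away in its ring stand

### The job

Draw the washed muddler out of the wooden draining block and put it away in the ring stand: pass it nose down through the large ring and the sprung middle ring, and push it on until the smallest ring stops it, fully home. Push gently, so that the clamped smallest ring does not slip down its post, then let go and leave everything else where it is.

Things in the scene. Friction and masses are not known exactly. Their poses are not given: they have to be found in the camera images.
- muddler_mid (a point): The muddler: rigid round rod 180 mm long, about 0.16 kg, standing nose down in the block. Steel shaft 20 mm thick; conical nose narrowing over its last 14 mm to a flat tip of 8 mm; the top 60 mm is a dark wooden handle 26 mm thick. This point: its centre, half-way up on the axis, 90 mm above the tip; z axis points from nose to handle.
- muddler_tip (a point): The centre of the muddler's flat nose tip; z axis along the muddler towards the handle.
- block: Fixed wooden draining block, 85 x 85 x 55 mm, with one upright round hole of 22 mm, 45 mm deep, in its middle. The muddler stands in it to the bottom of the hole, leaning by up to about 0.04 rad. Origin: centre of the underside.
- stand: Fixed stand: round base, radius 60 mm, 12 mm thick; post 152 mm high, 45 mm to its +x side; three level rings on one upright axis through the origin (base centre, underside). Smallest ring, brass: bore 13 mm, stops the nose cone about 6 mm deep. Screw-clamped on the post, its top 32 to 62 mm above the worktop, not measured: feel for it. Over about 20 N on it the clamp slips down.
- jaws (a point): Centre of the middle ring, on the ring axis, 95 mm above the worktop. Black, bore 25 mm, 10 mm thick. Two orange sprung jaws on the stand's y axis leave 16 mm and grip the shaft with about 5 N each, so the muddler does not sink by its own weight. Pushing into them and on takes about 2 to 10 N; the stop shows as a steep rise above that.
- ring_axis (a point): Centre of the large steel ring's mouth, level with its top, 138 mm above the worktop (bore 32 mm, 8 mm thick); the upright axis of all three rings passes through it.
- spice: Bystander: loose spice jar with a red cap, 45 mm across, 106 mm high. Origin: underside.
- tin: Bystander: loose small food tin, 57 mm across, 72 mm high. Origin: underside.
- glass: Bystander: loose shot glass, 49 mm across, 62 mm high, between block and stand. Origin: underside.
- light: Bystander: loose tea light, 38 mm across, 15 mm high. Origin: underside.
- spoon: Bystander: loose teaspoon, 137 mm long, lying flat. Origin: underside.
Things that resemble listed ones, but are neither listed nor needed, are in the scene too. Leave any green, orange or turquoise look-alike of the part that bears muddler_mid alone.

How it is judged:
On the way:
1. the muddler is lifted out of the block, its tip above the large ring's height (height (world z) of muddler_tip above 0.138 m), for 0.1 s.
At the end, for the whole second after the job is handed in: the muddler stands at rest on the ring axis, through the large and middle rings, its nose fully home in the smallest ring (tip within about 3 mm of its full depth and 4 mm of the axis), upright within 0.12 rad (distance between muddler_tip and seat_ring_c0 below 0.0095 m and horizontal distance between muddler_tip and seat_ring_c0 below 0.004 m and angle between muddler_mid's own z axis and vertical below 0.12 rad and linear speed of muddler below 0.01 m/s); the robot touches nothing.
It fails at once if the smallest ring is pushed more than 3 mm along its post (distance of seat_ring_c0 from where it was at the start of the episode above 0.003 m).
It fails at once if a bystander (spice jar, tin, shot glass, tea light, teaspoon) is moved by more than 20 mm (distance of any of spice, tin, glass, light, spoon from where it was at the start of the episode above 0.02 m).
It also fails if it takes over 72 s, if anything falls off the work surface, if the arm or the gripper's body presses on something with over 40 N, if the wrist force passes 120 N, or if a joint passes its speed limit or range.

### The arm

A 6-joint arm with a two-finger parallel gripper is mounted at the origin on a cart in front of the work surface, level with it; the furniture and walls round the work are solid. World frame = base frame: x ahead of the robot, y to its left, z up, the work surface at z = 0. Lengths are in m, angles in rad, forces in N, time in s.
With the tool pointing down it reaches from about 0.25 to 0.725 m from the base axis. Payload 4 kg.
Tool frame: the origin (TCP) lies at the very end of the fingers, on their centre line; the grasp point (between the pads) lies 19 mm behind it; z points along the fingers, y is the line along which they close (so a half turn about z gives the same grasp; the last joint's range is limited). The gripper opens to 85 mm and grips with 20 to 120 N. Pads are 22 mm wide; open, the fingers measure 114 mm over their backs; the gripper's body (76 mm by 85 mm) begins 54 mm behind the grasp point. The pads swing forward as they close: fully open they stand 13 mm farther back than shut.
Start: joints at [1.291, 0.241, 0.005, 1.335, 0, 1.571], TCP at [0.138, 0.481, 0.231] pointing down, gripper open.
Joint ranges: [-2.72, 2.72], [-1.05, 1.87], [-1.09, 1.28], [-1.99, 2.15], [-1.42, 1.44], [-3.14, 3.14]. Speed limits (rad/s): [2.79, 2.79, 3.14, 3.14, 3.14, 3.14].

### API

Orientations are given as a unit quaternion [x, y, z, w].
In Python, from workcell import bot, vision, workorder, boxes_of gives the robot as it stands.
- The arm moves only by the tool send_rows, never from a script. Its argument "motion" is text: rows parted by semicolons, each of 5 numbers parted by spaces: the closure, from -1 (fully open) to 1 (shut), so that 0 is half open, then the shift along the tool's x, y, z in cm, then the turn about the tool's z in rad. In form: claw x y z twist; .... A call has 1 to 5 rows; each row is the pose to reach, as a shift and turn from the pose commanded when the call began, along the tool's axes at that moment; what a row does not reach only later rows make up. A row lasts 1/10 s, in which the tool goes at most 50 mm and 8.59 degrees, less where a joint would pass 70% of its speed; a pose out of reach is approached as far as the arm can. A call with a gripper value outside its range is refused whole. The fingers move at their own pace and stop on an object; the grip force is fixed at half the most. Time passes only in rows, so rows that repeat a pose let the fingers close. It gives the time, the measured TCP pose, the force, the opening and the grip force at its end, in the units of the state.
- bot.get_obs(): the state, without advancing time (a new reading comes with each control period).
- vision.camera(name): name is "scene" or "side" or "wrist"; returns the picture (384x512x3 uint8, red, green, blue); there is no depth.
- vision.camera_model(name): a dict with "fov_y" (degrees; the focal length in pixels is half the picture's height over the tangent of half this angle, whatever the lens; pixels are square), "cx", "cy" (the principal point, pixels), "k1" (the pictures are not rectified: a ray, as slopes to the right and down, at radius r is drawn at 1 + k1 r^2 times it, then the intrinsics apply), "world_from_camera" (4x4, takes a point from camera to world coordinates); the wrist camera has in their place "hand_eye" (4x4, takes a point from camera to tool coordinates, whose origin is the TCP and whose axes are the flange's). Camera axes: x right, y down, z forward; pixel columns grow to the right and rows downward; lengths in m; the calibration is good to about 2 mm. A picture is of the moment at which its call begins: read the wrist's pose just before it. camera_model takes no time and is no camera call.
- workorder.job_done(): hands the job in; it is judged then, once.
Trained networks look in the newest picture that a camera, given by its name, has taken for a name from the list of things; names that differ only in an ending like _2 or _b are one class to them, and where a whole thing is asked for, a point or a joint stands for the part that bears it (a point fixed in the world has none). Each returns a list of dicts, best first, with "conf" (0 to 1); they miss things now and then, are a little off and sometimes report something else, mostly with a low value. They report only what shows in the picture. A call takes as long as a camera call. They do not tell look-alikes from the thing itself.
- boxes_of(camera, target): "rect" ([centre column, centre row, width, height] in pixels, round what is visible of it).
The state is a dict: "clock": time; "joint_pos": joint angles; "joint_vel": joint speeds; "tau": joint torques, N m; "eef_pos": TCP position; "tool_rot": TCP orientation; "ft_force": force on the tool from outside, world axes, zero at the start; "ft_torque": the same for the moment, N m; "grip_width": finger opening in m; "grasp_force": force on a finger pad.
Only numpy, scipy, OpenCV 4.12 (cv2) and the standard library are available. Lean on these libraries where they do the work, as an engineer would, in place of code of your own. Each camera call takes 0.05 s, during which the arm holds its last target. There are 200 camera calls.

## Working session

There is one attempt and no reset: what is moved stays moved. The work goes in short steps, Python scripts to look and compute and a tool call to move; the robot and the scene stay as the last step left them, time stands still between calls to the robot, and variables do not carry over. Pictures are saved under pics/ and viewed, at most 10 in all, crops included, and the job is handed in when it is done.

Besides the shell and the picture viewer there is one more tool, called after "Emit:" as a command line: name --argument value ..., lists and objects as JSON in quotes. send_rows: Moves the arm, as the interface text tells. Its arguments: {"type":"object","properties":{"motion":{"type":"string"}},"required":["motion"]}

```bash
ls; mkdir -p pics
cat > h.py <<'E'
import numpy as np, cv2
from workcell import bot, vision, workorder, boxes_of
from scipy.spatial.transform import Rotation as R
def model(n):
    m=vision.camera_model(n); f=192/np.tan(np.radians(m["fov_y"])/2)
    if "world_from_camera" in m: T=np.array(m["world_from_camera"])
    else:
        o=bot.get_obs(); B=np.eye(4); B[:3,:3]=R.from_quat(o["tool_rot"]).as_matrix(); B[:3,3]=o["eef_pos"]; T=B@np.array(m["hand_eye"])
    return f,m["cx"],m["cy"],m["k1"],T
def ray(M,u,v):
    f,cx,cy,k,T=M; d=np.array([(u-cx)/f,(v-cy)/f]); p=d.copy()
    for _ in range(30): p=d/(1+k*(p@p))
    w=T[:3,:3]@np.array([p[0],p[1],1]); return T[:3,3],w/np.linalg.norm(w)
def proj(M,P):
    f,cx,cy,k,T=M; c=T[:3,:3].T@(np.array(P)-T[:3,3]); p=c[:2]/c[2]; p=p*(1+k*(p@p)); return p*f+[cx,cy]
def atz(M,u,v,z):
    o,d=ray(M,u,v); return o+d*(z-o[2])/d[2]
def tri(rs):
    A=0;b=0
    for o,d in rs:
        Q=np.eye(3)-np.outer(d,d); A=A+Q; b=b+Q@o
    x=np.linalg.solve(A,b); return x,[np.linalg.norm((np.eye(3)-np.outer(d,d))@(x-o)) for o,d in rs]
def snap(n,f):
    im=vision.camera(n); cv2.imwrite("pics/"+f,im[...,::-1]); return im
E
python3 - <<'E'
from h import *
o=bot.get_obs(); print(o)
a=snap("scene","s0.png"); b=snap("side","d0.png")
cv2.imwrite("pics/both.png",np.hstack([a,b])[...,::-1][:, :])
for n in("scene","side"):
    M=model(n); print(n,M[:4],M[4].round(3).tolist())
    for t in("muddler_mid","block","stand","jaws","spice","tin","glass","light","spoon"):
        print(t,[(round(x["conf"],2),np.round(x["rect"]).astype(int).tolist()) for x in boxes_of(n,t)[:4]])
E
```

```text
pics
{'clock': 0.0, 'joint_pos': array([ 1.29098341e+00,  2.41426459e-01,  3.74793254e-03,  1.33519032e+00,
       -1.48302971e-05,  1.57075972e+00]), 'joint_vel': array([-0.00106632, -0.00138009, -0.00073184, -0.00109397, -0.00095466,
        0.00064181]), 'tau': array([ 8.57409432e-04, -3.72317147e+01,  2.52408671e+01,  1.69531902e-02,
        1.59852102e-04, -2.33382620e-07]), 'eef_pos': array([0.13792183, 0.47995925, 0.23041526]), 'tool_rot': array([ 1.39432281e-01,  9.90231066e-01, -1.02716645e-03, -1.37183095e-04]), 'ft_force': array([ 0.02149537, -0.0472414 , -0.41081875]), 'ft_torque': array([-0.00412333, -0.02764523,  0.04966237]), 'grasp_force': 0.0, 'grip_width': 0.08534022532099934}
scene (np.float64(438.5051116338464), 252.8163035008652, 191.79781012230032, -0.0941707119772523) [[0.758, -0.335, 0.559, -0.037], [-0.652, -0.419, 0.632, -0.715], [0.023, -0.844, -0.537, 0.712], [0.0, 0.0, 0.0, 1.0]]
muddler_mid [(0.96, [202, 156, 12, 53]), (0.77, [167, 189, 13, 57]), (0.74, [154, 167, 15, 54]), (0.55, [188, 165, 9, 46])]
block [(0.92, [190, 192, 40, 34]), (0.34, [187, 164, 9
[... 169 characters left out ...]
 20, 27])]
light [(0.69, [188, 164, 12, 50])]
spoon []
side (np.float64(444.0645942368696), 251.6543391216986, 196.9621005643547, -0.11713904564896518) [[-0.358, -0.785, 0.505, 0.035], [-0.934, 0.296, -0.202, 0.216], [0.009, -0.544, -0.839, 1.011], [0.0, 0.0, 0.0, 1.0]]
muddler_mid [(0.97, [141, 217, 24, 48]), (0.82, [173, 238, 19, 38]), (0.66, [140, 277, 21, 40]), (0.56, [205, 272, 13, 39])]
block [(0.65, [180, 254, 38, 43])]
stand [(0.85, [337, 208, 49, 64])]
jaws [(0.88, [337, 210, 43, 65]), (0.68, [264, 172, 24, 30])]
spice [(0.75, [218, 188, 16, 38])]
tin [(0.96, [266, 172, 23, 30])]
glass [(0.59, [253, 217, 21, 23])]
light [(0.69, [175, 212, 16, 16])]
spoon [(0.48, [358, 176, 36, 17])]
```

View pics/s0.png

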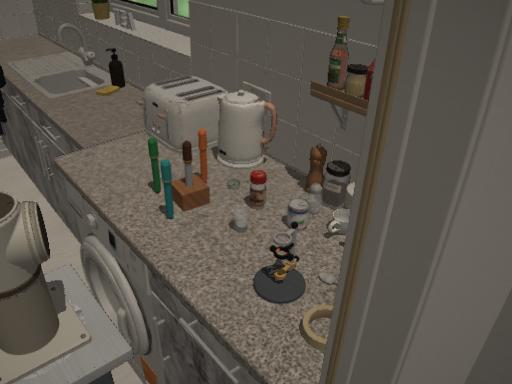

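View pics/d0.png

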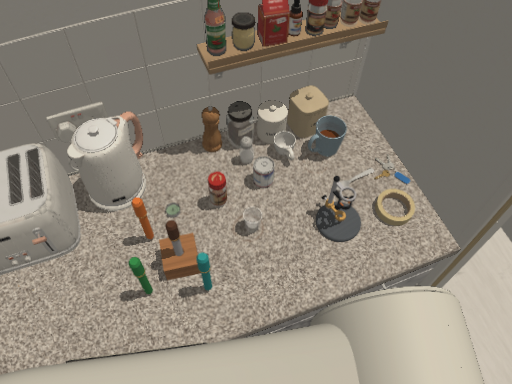

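Candidates for the muddler: dark brown, in the block (scene 188,165; side 174,240). The look-alikes are orange (203,156; 143,217), green (155,167; 141,277) and turquoise (168,189; 205,272). I choose the brown one and check it in a close crop together with the stand.

Run:
```python
import cv2,numpy as np
a=cv2.imread("pics/s0.png");b=cv2.imread("pics/d0.png")
def c(i,x,y,s=80): return cv2.resize(i[y:y+60,x:x+s],None,fx=5,fy=5,interpolation=cv2.INTER_CUBIC)
r1=np.hstack([c(a,150,135),c(b,140,215)])
r2=np.hstack([c(a,245,220),c(b,300,170)])
cv2.imwrite("pics/c0.png",np.vstack([r1,r2]))
```

```text
(no output)
```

View pics/c0.png

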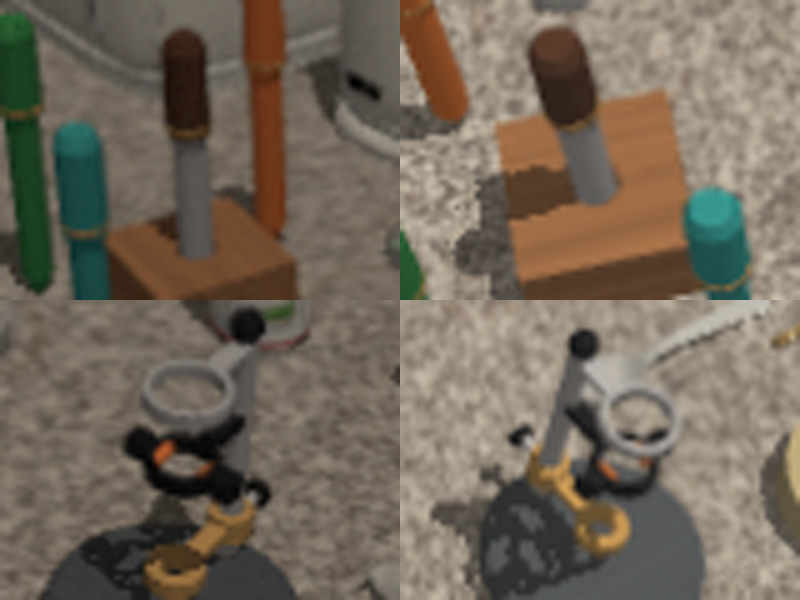

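The crop confirms it: brown handle, steel shaft, standing in the block, with the handle top at scene (187,143) and side (171,223). The stand shows a steel ring on top, a black ring with orange jaws, and the brass ring low. Triangulating these now.

Run:
```python
from h import *
S=model("scene");D=model("side")
for n,a,b in [("top",(186.8,142.6),(171,223.4)),("joint",(187.6,161.6),(176,239.4)),("shaft@block",(189.4,185.5),(179.4,254.4)),("ring",(282.4,238.4),(348,194)),("mid",(282,253),(345,203)),("small",(280.4,275),(340.4,215.6)),("ball",(294.6,225.4),(336.6,178.6)),("glass",(240,218),(253,217)),("tin",(297,212),(266,172)),("spice",(257,188),(218,188))]:
    x,e=tri([ray(S,*a),ray(D,*b)]); print(n,x.round(4),np.round(e,4))
print(vision.camera_model("wrist"))
```

```text
top [0.5311 0.2022 0.1867] [0.001 0.001]
joint [0.5259 0.201  0.1286] [0.0042 0.0042]
shaft@block [0.5279 0.2032 0.0491] [0.0044 0.0044]
ring [ 0.4918 -0.2137  0.135 ] [0.0014 0.0014]
mid [ 0.4926 -0.2144  0.0944] [0.002 0.002]
small [ 0.4933 -0.2148  0.0304] [0.0013 0.0013]
ball [ 0.5369 -0.2046  0.1428] [0.0011 0.0011]
glass [0.5586 0.0016 0.0403] [0.0037 0.0037]
tin [ 0.6791 -0.0818  0.0476] [0.0019 0.0019]
spice [0.6633 0.0587 0.0617] [0.0004 0.0004]
{'fov_y': 69.64485470143345, 'cx': 251.80018619886124, 'cy': 190.56772177203402, 'k1': -0.021699338886009292, 'hand_eye': array([[ 7.09696897e-04, -9.55744872e-01, -2.94195915e-01,
         7.50185808e-02],
       [ 9.99999748e-01,  6.73952416e-04,  2.22879208e-04,
         2.65710166e-05],
       [-1.47416123e-05, -2.94195999e-01,  9.55745109e-01,
        -1.44109834e-01],
       [ 0.00000000e+00,  0.00000000e+00,  0.00000000e+00,
         1.00000000e+00]])}
```

Run:
```python
from h import *
S=model("scene");D=model("side")
for n,a,b in [("orange",(202.4,132),(139,201)),("green",(153,140),(136.5,261)),("teal",(166,162),(203.5,256))]:
    x,e=tri([ray(S,*a),ray(D,*b)]); print(n,x.round(4),np.round(e,4), (x-[.529,.202,0])[:2].round(3))
q=bot.get_obs()["tool_rot"];print(R.from_quat(q).as_matrix().round(3).tolist())
Rm=R.from_quat(q).as_matrix()
for t in([.529,.202,.25],):print(Rm.T@(np.array(t)-bot.get_obs()["eef_pos"]))
```

```text
orange [0.6191 0.2545 0.1744] [0.0004 0.0004] [0.09  0.053]
green [0.4773 0.2932 0.1759] [0.0018 0.0018] [-0.052  0.091]
teal [0.439  0.1596 0.1764] [0.0013 0.0013] [-0.09  -0.042]
[[-0.961, 0.276, -0.0], [0.276, 0.961, -0.0], [0.0, -0.0, -1.0]]
[-0.4526423  -0.15978454 -0.01870189]
```

Emit:
send_rows --motion "-1 -4.5 -1.6 -1 0; -1 -9 -3.2 -2 0; -1 -13.5 -4.8 -2 0; -1 -18 -6.4 -2 0; -1 -22.5 -8 -2 0"

```text
clock: 1.5
eef_pos: [0.3336, 0.3404, 0.2517]
tool_rot: [0.139, 0.99, 0.0, 0.0]
ft_force: [1.2, 0.9, 1.1]
grip_width: 0.0856
grasp_force: 0.0
```

Emit:
send_rows --motion "-1 -4.5 -1.6 0 0; -1 -9 -3.2 0 0; -1 -13.5 -4.8 0 0; -1 -18 -6.4 0 0; -1 -22.5 -8 0 0"

```text
clock: 2.0
eef_pos: [0.5279, 0.2011, 0.2514]
tool_rot: [0.14, 0.99, 0.0, 0.0]
ft_force: [1.3, 0.7, -0.0]
grip_width: 0.0852
grasp_force: 0.0
```

Emit:
send_rows --motion "-1 0 0 0 0; -1 0 0 0 0"

```text
clock: 2.2
eef_pos: [0.5269, 0.2015, 0.2506]
tool_rot: [0.141, 0.99, -0.0, -0.001]
ft_force: [0.4, 0.0, -0.2]
grip_width: 0.0856
grasp_force: 0.0
```

Run:
```python
from h import *
o=bot.get_obs();print(o["clock"],o["eef_pos"],o["tool_rot"],o["ft_force"])
M=model("wrist");snap("wrist","w1.png")
print(boxes_of("wrist","muddler_mid")[:3]); print(proj(M,[.531,.2022,.19]),proj(M,[.529,.202,.055]))
np.save("w1M.npy",np.array([*M[:4]]));np.save("w1T.npy",M[4])
```

```text
2.2 [0.52691162 0.20148829 0.25061702] [ 1.40755836e-01  9.90044116e-01 -1.47755994e-04 -6.48850705e-04] [ 0.41344559  0.00964462 -0.20491381]
[{'rect': [254.1, 189.3, 32.8, 63.0], 'conf': 0.88}, {'rect': [338.5, 109.0, 65.0, 35.5], 'conf': 0.87}, {'rect': [317.8, 247.6, 36.0, 80.1], 'conf': 0.74}]
[254.0284603  209.62086701] [252.65909331 169.72742011]
```

View pics/w1.png

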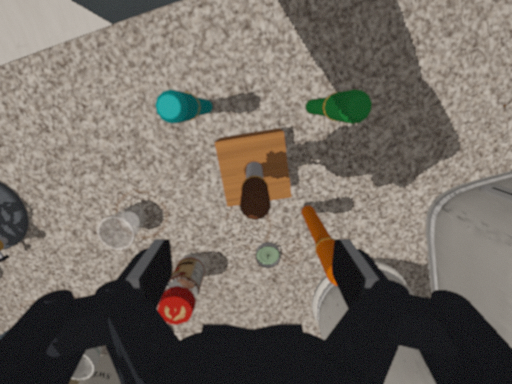

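The wrist view shows the brown handle top at (255,205), 3 mm from the prediction, with the shaft entering the block at (254,170). The axis is near (0.528, 0.2025) and the fingers straddle it clear of the look-alikes. Descending and gripping.

Emit:
send_rows --motion "-1 -0.1 0.1 3 0; -1 -0.1 0.1 6 0; -1 -0.1 0.1 8.5 0; -1 -0.1 0.1 10 0; -1 -0.1 0.1 10 0"

```text
clock: 2.8
eef_pos: [0.5246, 0.2038, 0.1491]
tool_rot: [0.138, 0.99, -0.001, -0.002]
ft_force: [0.1, 0.2, -0.1]
grip_width: 0.0852
grasp_force: 0.0
```

Emit:
send_rows --motion "0.3 0 0 0 0; 0.6 0 0 0 0; 1 0 0 0 0; 1 0 0 0 0; 1 0 0 0 0"

```text
clock: 3.3
eef_pos: [0.5283, 0.2034, 0.1525]
tool_rot: [0.14, 0.99, 0.001, 0.001]
ft_force: [-0.2, 0.1, 4.1]
grip_width: 0.0245
grasp_force: 58.7
```

Emit:
send_rows --motion "1 0 0 0 0; 1 0 0 0 0; 1 0 0 0 0; 1 0 0 0 0; 1 0 0 0 0"

```text
clock: 3.8
eef_pos: [0.5284, 0.2034, 0.1525]
tool_rot: [0.14, 0.99, 0.001, 0.001]
ft_force: [-0.7, 0.1, 5.7]
grip_width: 0.0242
grasp_force: 58.9
```

Gripped at 24 mm. Lifting straight up.

Emit:
send_rows --motion "1 0 0 -1.5 0; 1 0 0 -3 0; 1 0 0 -5 0; 1 0 0 -7 0; 1 0 0 -9 0"

```text
clock: 4.3
eef_pos: [0.527, 0.2028, 0.2409]
tool_rot: [0.14, 0.99, -0.001, -0.001]
ft_force: [-0.3, 0.4, -1.7]
grip_width: 0.0244
grasp_force: 59.3
```

Emit:
send_rows --motion "1 0 0 -2.5 0; 1 0 0 -5 0; 1 0 0 -7 0; 1 0 0 -7 0; 1 0 0 -7 0"

```text
clock: 4.8
eef_pos: [0.5275, 0.203, 0.3102]
tool_rot: [0.139, 0.99, -0.0, -0.001]
ft_force: [0.2, 0.0, -1.9]
grip_width: 0.0242
grasp_force: 59.3
```

Run:
```python
from h import *
o=bot.get_obs();print(o["clock"],o["eef_pos"],o["ft_force"],o["ft_torque"])
Rm=R.from_quat(o["tool_rot"]).as_matrix()
print(Rm.T@(np.array([.4925,-.214,o["eef_pos"][2]])-o["eef_pos"]))
a=snap("scene","s2.png");b=snap("side","d2.png")
print(boxes_of("scene","muddler_mid")[:4]);print(boxes_of("side","muddler_mid")[:4])
for n in("scene","side"):
    M=model(n);e=o["eef_pos"];print(n,proj(M,e+[0,0,.04]),proj(M,e-[0,0,.14]))
```

```text
4.8 [0.52748667 0.20304156 0.3101763 ] [ 0.19591888  0.00216939 -1.93579243] [-0.06099107 -0.00428006  0.00861963]
[-8.15813592e-02 -4.10477957e-01  2.47422741e-04]
[{'rect': [154.8, 165.9, 14.9, 48.1], 'conf': 0.9}, {'rect': [185.8, 118.5, 10.5, 62.8], 'conf': 0.89}, {'rect': [167.6, 189.4, 11.8, 59.0], 'conf': 0.89}, {'rect': [202.3, 157.4, 9.2, 48.3], 'conf': 0.74}]
[{'rect': [141.8, 275.1, 21.0, 38.9], 'conf': 0.91}, {'rect': [140.6, 217.9, 23.9, 42.4], 'conf': 0.68}, {'rect': [163.3, 204.7, 23.6, 53.6], 'conf': 0.66}, {'rect': [202.0, 262.6, 11.8, 20.3], 'conf': 0.49}]
scene [181.62557735  84.41828523] [185.58226988 148.5675397 ]
side [158.2389069  180.33820214] [172.14443492 228.20644968]
```

Emit:
send_rows --motion "1 -0.8 -4 0 0; 1 -1.6 -8 0 0; 1 -2.4 -12 0 0; 1 -3.2 -16 0 0; 1 -4 -20 0 0"

```text
clock: 5.5
eef_pos: [0.51, -0.0015, 0.3104]
tool_rot: [0.139, 0.99, -0.0, -0.001]
ft_force: [0.7, -0.3, -2.9]
grip_width: 0.0242
grasp_force: 59.6
```

Run:
```python
from h import *
o=bot.get_obs();print(o["clock"],o["eef_pos"],o["joint_pos"],o["tool_rot"])
```

```text
5.5 [ 0.51003848 -0.001525    0.31036487] [-2.93937789e-03  2.44083517e-01  2.13138371e-01  1.54141602e+00
 -8.50021820e-05  2.76418953e-01] [ 1.39225336e-01  9.90260416e-01 -1.48759384e-04 -7.69324411e-04]
```

Emit:
send_rows --motion "1 -0.8 -4.2 0 0; 1 -1.6 -8.4 0 0; 1 -2.5 -12.6 0 0; 1 -3.3 -16.8 0 0; 1 -4.1 -20.9 0 0"

```text
clock: 6.0
eef_pos: [0.4917, -0.2139, 0.3104]
tool_rot: [0.14, 0.99, 0.0, -0.001]
ft_force: [0.4, 1.1, -1.9]
grip_width: 0.0245
grasp_force: 59.6
```

Emit:
send_rows --motion "1 0 0 0 0; 1 0 0 0 0; 1 0 0 0 0"

```text
clock: 6.3
eef_pos: [0.4923, -0.2115, 0.3107]
tool_rot: [0.139, 0.99, 0.0, -0.001]
ft_force: [-0.1, 0.1, -1.9]
grip_width: 0.0241
grasp_force: 59.8
```

Run:
```python
from h import *
o=bot.get_obs();e=o["eef_pos"];print(o["clock"],e,o["joint_pos"],o["tool_rot"],o["ft_force"],o["ft_torque"])
cs=[]
for n,x,y in(("scene",240,160),("side",300,120)):
    im=snap(n,n+"3.png");M=model(n);print(n,[proj(M,e+[0,0,d]).round(1) for d in(.02,-.02,-.126,-.14)],proj(M,[.4925,-.214,.138]).round(1))
    cs.append(cv2.resize(im[y:y+100,x:x+80],None,fx=5,fy=5,interpolation=cv2.INTER_CUBIC))
w=snap("wrist","w3.png")
cv2.imwrite("pics/c3.png",np.hstack(cs)[...,::-1])
```

```text
6.3 [ 0.49231468 -0.21154515  0.31069204] [-4.06061721e-01  2.98254195e-01  2.86426825e-01  1.56041059e+00
  3.90380287e-04 -1.26782684e-01] [ 1.39186252e-01  9.90265939e-01  3.78080901e-04 -6.43994024e-04] [-0.05230863  0.11532645 -1.85283188] [ 0.00216171 -0.06159533  0.04283748]
scene [array([287.4, 155.9]), array([286. , 174.4]), array([282.8, 219.2]), array([282.4, 224.6])] [282.3 237.6]
side [array([365.1, 140.2]), array([360.9, 152.5]), array([351.1, 181.6]), array([349.9, 185. ])] [348.2 192.4]
```

View pics/c3.png

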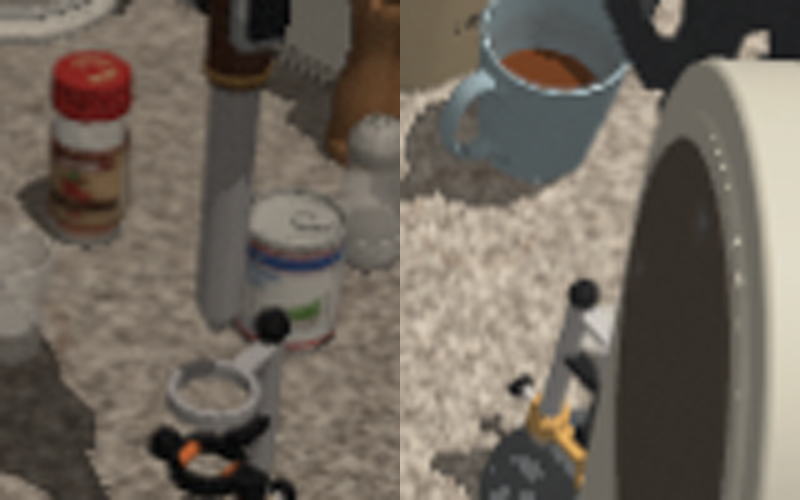

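The scene crop shows the tip at about scene (283.6,224.5) and the ring mouth at (282.6,238.4), so they line up laterally in this view. The side view is blocked by the arm, so I'm checking the other direction with the wrist camera.

Run:
```python
from h import *
M=model("wrist");e=bot.get_obs()["eef_pos"]
for d in(.04,0,-.06,-.1,-.126,-.14):print(d,proj(M,e+[0,0,d]).round(1))
for p in([.4925,-.214,.138],[.4925,-.214,.035],[.4925,-.214,.095],[.537,-.2046,.15]):print(proj(M,p).round(1))
i=cv2.imread("pics/w3.png");cv2.imwrite("pics/w3c.png",cv2.resize(i[60:260,150:350],None,fx=3,fy=3,interpolation=cv2.INTER_CUBIC))
```

```text
0.04 [251.6 283.6]
0 [251.7 241.1]
-0.06 [251.7 205.4]
-0.1 [251.7 190.5]
-0.126 [251.7 182.9]
-0.14 [251.7 179.4]
[249.2 172.7]
[249.8 157.2]
[249.5 165.2]
[267.2 208.3]
```

View pics/w3c.png

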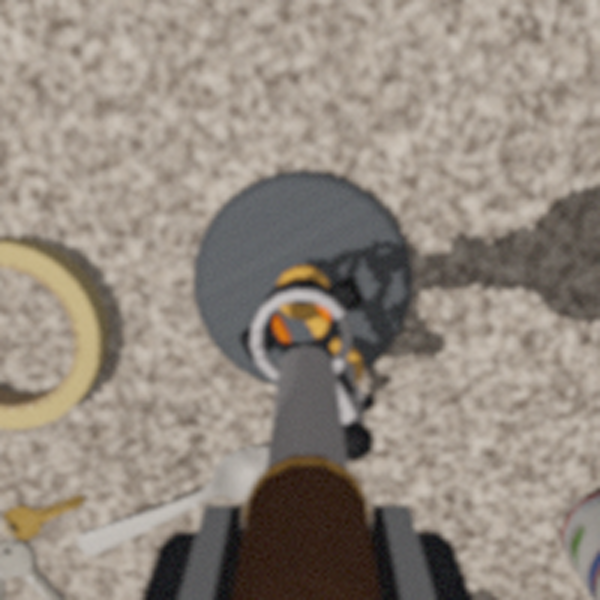

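The wrist view shows the ring mouth at about (250.4,172.6), the nose front edge at (252.5,176), and the shaft straight along the tool line. The rod is about 1.5–2 mm too far along +y and fine in x. Shifting and entering the large ring.

Emit:
send_rows --motion "1 0 -0.15 0 0; 1 0 -0.15 1.5 0; 1 0 -0.15 3 0; 1 0 -0.15 4.5 0; 1 0 -0.15 4.5 0"

```text
clock: 6.95
eef_pos: [0.491, -0.2126, 0.2642]
tool_rot: [0.139, 0.99, 0.001, -0.002]
ft_force: [0.1, -0.3, -2.9]
grip_width: 0.0244
grasp_force: 59.8
```

Emit:
send_rows --motion "1 0 0 0.5 0; 1 0 0 0.5 0"

```text
clock: 7.15
eef_pos: [0.4923, -0.2136, 0.2616]
tool_rot: [0.139, 0.99, -0.0, 0.0]
ft_force: [-0.3, 0.2, -2.0]
grip_width: 0.0244
grasp_force: 59.8
```

Run:
```python
from h import *
o=bot.get_obs();e=o["eef_pos"];print(o["clock"],e,o["ft_force"],o["ft_torque"])
s=snap("scene","s4.png");S=model("scene");w=snap("wrist","w4.png");M=model("wrist")
for d in(-.06,-.1,-.122,-.14,-.165,-.23):print(d,proj(M,e+[0,0,d]).round(1),proj(S,e+[0,0,d]).round(1))
c=lambda i,x,y:cv2.resize(i[y:y+100,x:x+80],None,fx=5,fy=5,interpolation=cv2.INTER_CUBIC)
cv2.imwrite("pics/c4.png",np.hstack([c(s,240,190),c(w,210,125)])[...,::-1])
```

```text
7.15 [ 0.49233901 -0.21356287  0.26155909] [-0.28121491  0.2119854  -2.04257169] [0.00479726 0.07422498 0.0011621 ]
-0.06 [251.9 204.9] [284.  212.9]
-0.1 [251.9 190. ] [282.8 228.6]
-0.122 [251.9 183.5] [282.2 237. ]
-0.14 [251.9 179. ] [281.6 243.6]
-0.165 [251.9 173.4] [281.  252.7]
-0.23 [251.9 162.3] [279.3 274.9]
```

View pics/c4.png

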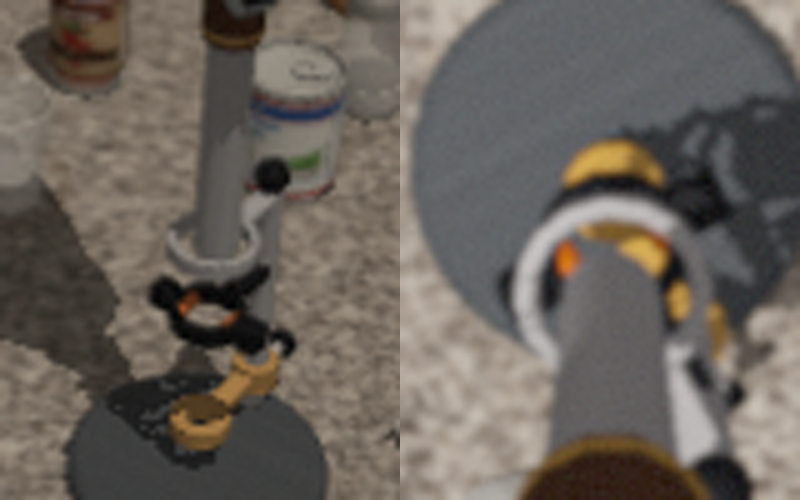

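The nose is inside the large ring. Lateral is centred in the wrist view; the scene view puts the rod about 1–2 mm too far along −tool-x. I'm nudging it and lowering to the jaws.

Emit:
send_rows --motion "1 0.12 0 0.3 0; 1 0.12 0 0.8 0; 1 0.12 0 1.3 0; 1 0.12 0 1.8 0; 1 0.12 0 1.8 0"

```text
clock: 7.75
eef_pos: [0.4904, -0.2132, 0.2421]
tool_rot: [0.139, 0.99, 0.0, -0.001]
ft_force: [0.0, -0.5, -1.5]
grip_width: 0.0243
grasp_force: 59.8
```

Emit:
send_rows --motion "1 0 0 0.3 0; 1 0 0 0.6 0; 1 0 0 0.9 0; 1 0 0 1.2 0; 1 0 0 1.2 0"

```text
clock: 8.25
eef_pos: [0.4907, -0.2133, 0.2307]
tool_rot: [0.139, 0.99, 0.0, -0.0]
ft_force: [-0.1, 0.2, -1.5]
grip_width: 0.0245
grasp_force: 59.8
```

Emit:
send_rows --motion "1 0 0 0.3 0; 1 0 0 0.6 0; 1 0 0 0.9 0; 1 0 0 1.2 0; 1 0 0 1.2 0"

```text
clock: 8.75
eef_pos: [0.4911, -0.2132, 0.2193]
tool_rot: [0.139, 0.99, 0.0, 0.0]
ft_force: [0.9, 0.3, -1.9]
grip_width: 0.0243
grasp_force: 59.9
```

Emit:
send_rows --motion "1 0 0 0.3 0; 1 0 0 0.6 0; 1 0 0 0.9 0; 1 0 0 1.2 0; 1 0 0 1.2 0"

```text
clock: 9.25
eef_pos: [0.4907, -0.2132, 0.2064]
tool_rot: [0.139, 0.99, 0.0, -0.001]
ft_force: [0.8, 1.3, -1.1]
grip_width: 0.0243
grasp_force: 60.0
```

Emit:
send_rows --motion "1 0 0 0.1 0; 1 0 0 0.2 0; 1 0 0 0.3 0; 1 0 0 0.4 0; 1 0 0 0.5 0"

```text
clock: 9.75
eef_pos: [0.4909, -0.2134, 0.2023]
tool_rot: [0.139, 0.99, -0.0, -0.0]
ft_force: [-0.2, 1.3, 3.5]
grip_width: 0.0241
grasp_force: 60.4
```

Emit:
send_rows --motion "1 0 0 0.1 0; 1 0 0 0.2 0; 1 0 0 0.3 0; 1 0 0 0.4 0; 1 0 0 0.5 0"

```text
clock: 10.25
eef_pos: [0.4909, -0.2134, 0.1972]
tool_rot: [0.139, 0.99, -0.0, -0.0]
ft_force: [-0.8, 1.1, 3.5]
grip_width: 0.0241
grasp_force: 60.4
```

Steady jaw friction of about 5 N. Continuing gently.

Emit:
send_rows --motion "1 0 0 0.1 0; 1 0 0 0.2 0; 1 0 0 0.3 0; 1 0 0 0.4 0; 1 0 0 0.5 0"

```text
clock: 10.75
eef_pos: [0.4909, -0.2134, 0.1922]
tool_rot: [0.139, 0.99, 0.0, -0.0]
ft_force: [0.8, 1.1, 3.0]
grip_width: 0.0241
grasp_force: 60.4
```

Emit:
send_rows --motion "1 0 0 0.1 0; 1 0 0 0.2 0; 1 0 0 0.3 0; 1 0 0 0.4 0"

```text
clock: 11.15
eef_pos: [0.491, -0.2134, 0.1882]
tool_rot: [0.139, 0.99, 0.0, -0.0]
ft_force: [-0.8, 0.1, 3.9]
grip_width: 0.0242
grasp_force: 60.4
```

Emit:
send_rows --motion "1 0 0 0.1 0; 1 0 0 0.2 0; 1 0 0 0.3 0"

```text
clock: 11.45
eef_pos: [0.491, -0.2133, 0.1852]
tool_rot: [0.139, 0.99, 0.0, -0.0]
ft_force: [-0.3, 0.8, 4.0]
grip_width: 0.024
grasp_force: 60.4
```

Emit:
send_rows --motion "1 0 0 0.1 0; 1 0 0 0.2 0; 1 0 0 0.3 0"

```text
clock: 11.75
eef_pos: [0.4909, -0.2134, 0.1822]
tool_rot: [0.139, 0.99, -0.0, -0.0]
ft_force: [-0.4, 0.7, 3.4]
grip_width: 0.0242
grasp_force: 60.4
```

Emit:
send_rows --motion "1 0 0 0.1 0; 1 0 0 0.2 0; 1 0 0 0.25 0"

```text
clock: 12.05
eef_pos: [0.4909, -0.2133, 0.1796]
tool_rot: [0.139, 0.99, 0.0, -0.0]
ft_force: [0.3, 1.5, 4.2]
grip_width: 0.0241
grasp_force: 60.4
```

Emit:
send_rows --motion "1 0 0 0.1 0; 1 0 0 0.2 0; 1 0 0 0.2 0"

```text
clock: 12.35
eef_pos: [0.4908, -0.2133, 0.1774]
tool_rot: [0.139, 0.99, 0.0, -0.0]
ft_force: [-0.2, 0.1, 0.9]
grip_width: 0.0242
grasp_force: 60.2
```

Emit:
send_rows --motion "1 0 0 0.07 0; 1 0 0 0.14 0; 1 0 0 0.2 0"

```text
clock: 12.65
eef_pos: [0.491, -0.2134, 0.1758]
tool_rot: [0.139, 0.99, -0.0, 0.0]
ft_force: [0.3, 0.1, 2.9]
grip_width: 0.0245
grasp_force: 60.4
```

Emit:
send_rows --motion "1 0 0 0.06 0; 1 0 0 0.12 0; 1 0 0 0.15 0"

```text
clock: 12.95
eef_pos: [0.491, -0.2133, 0.1744]
tool_rot: [0.139, 0.99, 0.0, 0.0]
ft_force: [-0.3, 1.6, 4.1]
grip_width: 0.0243
grasp_force: 60.5
```

Emit:
send_rows --motion "1 0 0 0.06 0; 1 0 0 0.12 0; 1 0 0 0.15 0"

```text
clock: 13.25
eef_pos: [0.4913, -0.2133, 0.1733]
tool_rot: [0.139, 0.99, 0.0, 0.001]
ft_force: [0.2, 1.8, 7.0]
grip_width: 0.0242
grasp_force: 60.9
```

Emit:
send_rows --motion "1 0 0 0.05 0; 1 0 0 0.08 0"

```text
clock: 13.45
eef_pos: [0.4916, -0.2134, 0.1731]
tool_rot: [0.139, 0.99, -0.0, 0.001]
ft_force: [-0.7, 1.3, 9.3]
grip_width: 0.0248
grasp_force: 61.1
```

Contact: force rising and the rod is being centred toward +x. Easing sideways to unload it.

Emit:
send_rows --motion "1 -0.05 0 0 0; 1 -0.1 0 0 0; 1 -0.1 0 0 0"

```text
clock: 13.75
eef_pos: [0.492, -0.2135, 0.173]
tool_rot: [0.139, 0.99, 0.0, 0.0]
ft_force: [-2.3, 2.2, 9.1]
grip_width: 0.0243
grasp_force: 61.1
```

Emit:
send_rows --motion "1 0.05 0.05 0 0; 1 0.05 0.05 0.05 0; 1 0.05 0.05 0.08 0"

```text
clock: 14.05
eef_pos: [0.4921, -0.2133, 0.1729]
tool_rot: [0.139, 0.99, -0.0, 0.001]
ft_force: [-2.3, 2.0, 13.0]
grip_width: 0.0247
grasp_force: 61.4
```

A steep rise at a steady height, so this is a firm stop. I'm relaxing the push and looking before I let go.

Emit:
send_rows --motion "1 0 0 -0.1 0; 1 0 0 -0.2 0; 1 0 0 -0.2 0"

```text
clock: 14.35
eef_pos: [0.4916, -0.2131, 0.1731]
tool_rot: [0.139, 0.99, -0.0, -0.0]
ft_force: [0.3, 0.6, 3.3]
grip_width: 0.0243
grasp_force: 60.3
```

Run:
```python
from h import *
o=bot.get_obs();e=o["eef_pos"];print(o["clock"],e,o["ft_force"])
s=snap("scene","s5.png");w=snap("wrist","w5.png")
S=model("scene")
for z in(.0304,.0444):print(proj(S,[.492,-.2133,z]))
c=lambda i,x,y:cv2.resize(i[y:y+60,x:x+80],None,fx=5,fy=5,interpolation=cv2.INTER_CUBIC)
cv2.imwrite("pics/c5.png",np.vstack([np.hstack([c(s,240,240),c(cv2.imread("pics/s4.png")[...,::-1],240,240)]),np.hstack([c(s,240,180),c(w,210,125)])])[...,::-1])
```

```text
14.35 [ 0.49160882 -0.21308435  0.17308082] [0.2556035  0.5817664  3.28241769]
[279.04102867 275.25853861]
[279.3959011  270.62233428]
```

View pics/c5.png

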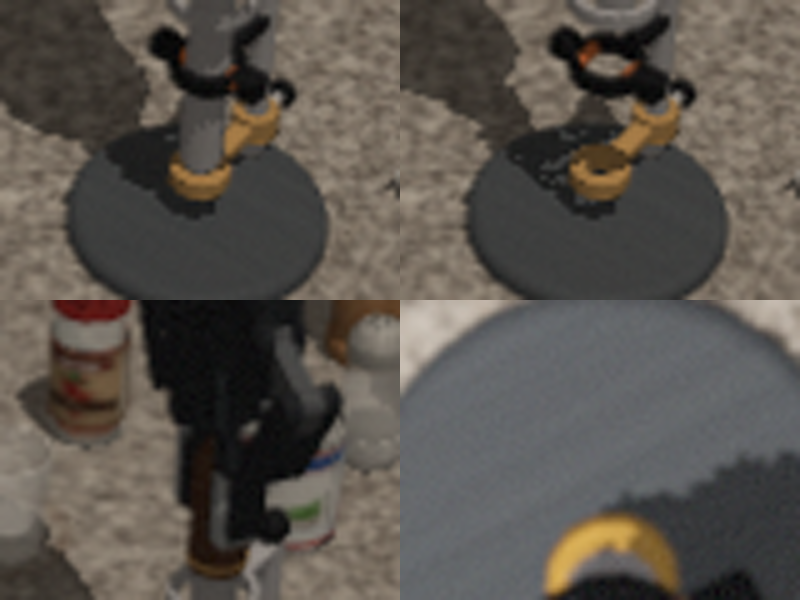

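The nose sits down inside the brass ring, the ring's height is unchanged (compare left and right), and the rod is upright. Letting go and withdrawing straight up.

Emit:
send_rows --motion "0.5 0 0 0 0; 0 0 0 0 0; -0.5 0 0 0 0; -1 0 0 0 0; -1 0 0 0 0"

```text
clock: 14.95
eef_pos: [0.4913, -0.2131, 0.1729]
tool_rot: [0.14, 0.99, -0.0, -0.0]
ft_force: [0.0, -0.5, 0.6]
grip_width: 0.0806
grasp_force: 0.0
```

Emit:
send_rows --motion "-1 0 0 0 0; -1 0 0 -2 0; -1 0 0 -5 0; -1 0 0 -9 0; -1 0 0 -12 0"

```text
clock: 15.45
eef_pos: [0.4918, -0.2132, 0.2954]
tool_rot: [0.139, 0.99, -0.0, 0.001]
ft_force: [0.4, -0.7, -0.1]
grip_width: 0.0855
grasp_force: 0.0
```

Emit:
send_rows --motion "-1 0 4 0 0; -1 0 8 0 0; -1 0 12 0 0; -1 0 16 0 0; -1 0 16 0 0"

```text
clock: 15.95
eef_pos: [0.5367, -0.0551, 0.293]
tool_rot: [0.136, 0.991, 0.001, 0.0]
ft_force: [-0.3, -0.1, -0.2]
grip_width: 0.0854
grasp_force: 0.0
```

Run:
```python
from h import *
o=bot.get_obs();e=o["eef_pos"];print(o["clock"],e,o["ft_force"])
s=snap("scene","s6.png");d=snap("side","d6.png")
S=model("scene");D=model("side")
for z in(.0304,.138,.2104):print(z,proj(S,[.492,-.2133,z]).round(1),proj(D,[.492,-.2133,z]).round(1))
c=lambda i,x,y:cv2.resize(i[y:y+120,x:x+80],None,fx=5,fy=5,interpolation=cv2.INTER_CUBIC)
cv2.imwrite("pics/c6.png",np.hstack([c(s,240,180),c(d,310,130)])[...,::-1])
```

```text
15.95 [ 0.53668509 -0.05506361  0.29301664] [-0.27504933 -0.07273449 -0.21175806]
0.0304 [279.  275.3] [340.1 215.7]
0.138 [281.9 237.6] [348.  192.7]
0.2104 [284.  209.3] [354.1 174.9]
```

View pics/c6.png

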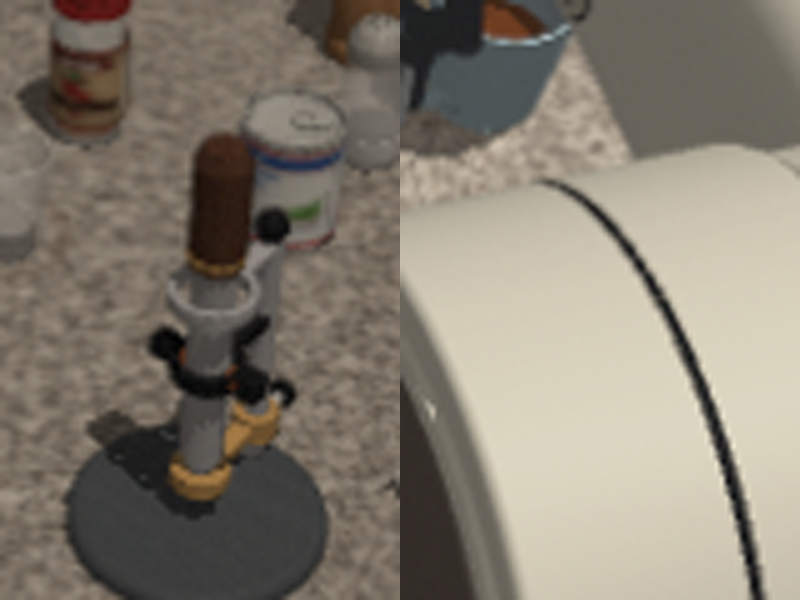

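The muddler stands upright at the stop height, with its top at scene (284,209) as predicted, and nothing else has moved. Handing in.

```bash
python3 -c "
from h import *
print(workorder.job_done())"
```

```text
the job is handed in; nothing more can be done
None
```

The muddler is in the ring stand, pushed to a firm stop with its nose down in the smallest ring and then released. I saw no sign of that ring slipping or of other things moving. The job was handed in at about 16 s; no verdict came back.

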